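# Make up the drum and canister hose hook-up kits

### The job

Make up the two hose hook-up kits from the fittings standing on the green rubber mat: the large brass hose tail, the steel quick coupling and the red-handled ball valve go in the blue tray (drum kit), the small brass hose tail and the blue push-fit connector in the orange tray (canister kit). Stand each fitting upright on the floor of a bay of its own, and leave the dark steel elbow and the round white-topped drum bung where they are on the mat.

Things in the scene. Friction and masses are not known exactly. Their poses are not given: they have to be found in the camera images.
- tail_l_c (a point): Large brass hose tail, loose, upright on the 2 mm thick green rubber mat: hexagon nut at the foot, 40 mm across flats, 24 mm high, then a 4 mm collar and a barbed tail 27 to 29 mm in diameter; 62 mm high in all, about 0.23 kg. Origin: on its upright axis, half-way up (31 mm above its foot); z up. Hexagon flats face +-y and every 60 degrees. Best gripped by the nut's flats.
- coupling_c (a point): Steel quick coupling, loose, upright on the mat: grooved round sleeve 36 mm in diameter (grooves' rings 37 mm) from the foot to 38 mm, hexagon 30 mm across flats from 38 to 50 mm, threaded nipple 22 mm in diameter to the top; 66 mm high, about 0.25 kg. Origin: on its upright axis, half-way up (33 mm above its foot); z up. The sleeve is round: any grip direction.
- valve_c (a point): Steel ball valve, loose, on end on the mat: hexagons 32 mm across flats at foot (0-13 mm) and top (39-52 mm), round body 32 mm in diameter between; 52 mm high, 0.2 kg. Red handle plate 46 mm tall, 18 mm wide, at its side towards +x, outer face 34 mm from the axis. Origin: on its upright axis, half-way up (26 mm above its foot); z up. Hexagon flats face +-y and every 60 degrees. Grip along y.
- tail_s_c (a point): Small brass hose tail, loose, upright on the mat: hexagon nut at the foot, 26 mm across flats (30 mm across corners) and 20 mm high, 4 mm collar, barbed tail 16 to 18 mm in diameter; 46 mm high, about 0.08 kg. Origin: on its upright axis, half-way up (23 mm above its foot); z up. Hexagon flats face +-y and every 60 degrees.
- pushfit_c (a point): Blue plastic push-fit connector, loose, upright on the mat: steel hexagon foot 26 mm across flats (30 mm across corners) and 12 mm high, round blue body 26 to 28 mm in diameter above; 46 mm high, about 0.05 kg. Origin: on its upright axis, half-way up (23 mm above its foot); z up. Hexagon flats face +-y and every 60 degrees.
- elbow_c (a point): Dark steel pipe elbow, loose, on the mat, a spare that stays: hexagon foot 30 mm across flats, 40 mm high, its side leg (29 mm in diameter at the end) reaching 32 mm from the axis along its +x axis. Origin: on its upright axis, half-way up (20 mm above its foot); z up.
- bung_c (a point): Drum bung, loose, on the mat, a spare that stays: round, white top with a raised cross over a black thread, 62 mm in diameter, 25 mm high. Origin: on its upright axis, half-way up (12.5 mm above its foot); z up.
- kit_blue: Blue kit tray, three bays in a row, fixed to the bench. Outside 280 mm (its x axis) by 118 mm (y); walls and dividers 4 mm thick, tops 16 mm above the bench; floor 4 mm thick. Each bay is 88 mm (x) by 110 mm (y) inside; bay centres at x = -92, 0 and +92 mm, y = 0 in the tray's frame. Origin: centre of the underside, on the bench.
- kit_orange: Orange kit tray, two bays in a row, fixed to the bench. Outside 188 mm (its x axis) by 118 mm (y); walls and dividers 4 mm thick, tops 16 mm above the bench; floor 4 mm thick. Each bay is 88 mm (x) by 110 mm (y) inside; bay centres at x = -46 and +46 mm, y = 0 in the tray's frame. Origin: centre of the underside, on the bench.
Things that resemble listed ones, but are neither listed nor needed, are in the scene too. Of the things like the part that bears pushfit_c, leave any that is pink; of the rest the smaller one is meant.

How it is judged:
By the outcome, as a careful person would: the job done as asked, in the order asked, and still so for the second after the job is handed in, with the robot touching nothing.
It also fails if it takes over 134 s, if anything falls off the work surface, if the arm or the gripper's body presses on something with over 40 N, if the wrist force passes 120 N, or if a joint passes its speed limit or range.

### The arm

A 6-joint arm with a two-finger parallel gripper is mounted at the origin on the work surface. World frame = base frame: x ahead of the robot, y to its left, z up, the work surface at z = 0. Lengths are in mm, angles in degrees, forces in N, time in s.
With the tool pointing down it reaches from about 300 to 850 mm from the base axis. Payload 4.2 kg.
Tool frame: the origin (TCP) lies at the very end of the fingers, on their centre line; the grasp point (between the pads) lies 19 mm behind it; z points along the fingers, y is the direction in which the jaws open and shut (so a half turn about z gives the same grasp; the last joint's range is limited). The gripper opens to 91 mm and grips with 3 to 60 N. Pads are 32 mm wide; open, the fingers measure 118 mm over their backs; the gripper's body (76 mm by 178 mm) begins 60 mm behind the grasp point.
Start: joints at [-77.693, 18.312, 89.639, -0, 72.044, -1.146], TCP at [133.775, -559.238, 213.976] pointing down, gripper open.
Joint ranges: [-177.97, 177.97], [-48.28, 115.42], [12.27, 149.76], [-77.06, 257.06], [2.81, 150.46], [-146.56, 146.56]. Speed limits (degrees/s): [147.25, 147.25, 180, 180, 180, 180].

### API

Orientations are given as [roll, pitch, yaw] about the fixed x, y, z axes, in that order (R = Rz(yaw) Ry(pitch) Rx(roll)).
In Python, from workcell import * gives the robot as it stands. The module is installed in compiled form; this text tells all that it offers.
- The arm moves only by the tool servo_tool, never from a script. Its argument "plan" is a list that holds one entry, the list of rows, each a list of 7 numbers: the shift along the tool's x, y, z in mm, then the turn, a rotation vector about the tool's x, y, z in rad, then the opening, from 0 (shut) to 1 (fully open). A call has 1 to 20 rows; each row is the pose to reach, as a shift and turn from the pose commanded when the call began, along the tool's axes at that moment; what a row does not reach only later rows make up. A row lasts 1/10 s, in which the tool goes at most 50 mm and 8.59 degrees, less where a joint would pass 70% of its speed; a pose out of reach is approached as far as the arm can. A call with a gripper value outside its range is refused whole. The fingers move at their own pace and stop on an object; "squeeze" is the grip in N (left out, the last holds). Time passes only in rows, so rows that repeat a pose let the fingers close. It gives the time, the measured TCP pose, the force and the opening at its end, in the units of the state.
- state(): the state, without advancing time (a new reading comes with each control period).
- grab_frame(name): name is "scene" or "top" or "wrist"; returns a dict with "color" (420x560x3 uint8, red, green, blue), "range_z" (420x560 float32, mm along the optical axis (not along the pixel's ray), 0 where there is no reading), "fx", "fy", "cx", "cy" (pixels), "rvec" (rotation vector, rad) and "tvec" (3), from world to camera coordinates, as OpenCV has them; the wrist camera has in their place "tool_from_camera" (4x4, takes a point from camera to tool coordinates, whose origin is the TCP and whose axes are the flange's). Camera axes: x right, y down, z forward; pixel columns grow to the right and rows downward; lengths in mm; the calibration is good to about 2 mm. The wrist camera is an equidistant fisheye: a pixel r from the principal point sees the ray r / f radians off the axis. A picture is of the moment at which its call begins: read the wrist's pose just before it.
- job_done(): hands the job in, once; it reports no verdict.
The state is a dict: "time_s": time; "qpos": joint angles; "qvel": joint speeds; "effort": joint torques, N m; "ee_pos": TCP position; "ee_rot": TCP orientation; "force": force on the tool from outside, world axes, zero at the start; "torque": the same for the moment, N m; "gripper_width": finger opening in mm.
Only numpy, scipy, OpenCV 4.12 (cv2) and the standard library are available. Lean on these libraries where they do the work, as an engineer would, in place of code of your own. Each camera call takes 0.05 s, during which the arm holds its last target.

## Working session

There is one attempt and no reset: what is moved stays moved. The work goes in short steps, Python scripts to look and compute and a tool call to move; the robot and the scene stay as the last step left them, time stands still between calls to the robot, and variables do not carry over. Pictures are saved under pics/ and viewed, and the job is handed in when it is done.

Besides the shell and the picture viewer there is one more tool, called after "Call:" as name([rows], argument=value, ...), one row to a line, values as JSON. servo_tool: Moves the arm, as the interface text tells. Its arguments: {"type":"object","properties":{"plan":{"type":"array"},"squeeze":{"type":"number"}},"required":["plan"]}

```bash
mkdir -p pics; ls; python3 - <<'E'
from workcell import *
import cv2
s=state();print(s)
for n in ["scene","top","wrist"]:
    f=grab_frame(n); cv2.imwrite(f"pics/{n}0.png",f["color"][:,:,::-1])
    print(n,{k:v for k,v in f.items() if k not in("color","range_z")})
    import pickle; pickle.dump(f,open(f"{n}0.pkl","wb"))
E
```

```text
pics
{'time_s': 0.0, 'qpos': array([-7.76932767e+01,  1.83517604e+01,  8.97050969e+01,  8.35016954e-04,
        7.20419669e+01, -1.14386455e+00]), 'qvel': array([-0.01550702, -0.0221234 ,  0.02494988, -0.0022462 , -0.08652602,
       -0.00494892]), 'effort': array([-1.73273158e-03, -4.12467027e+01, -2.31980574e+01,  7.24461442e-02,
        4.57485463e-02, -1.30960702e-04]), 'ee_pos': array([ 133.67095855, -558.74922289,  213.12793616]), 'ee_rot': array([-1.79901211e+02, -2.76654784e-03,  1.34503273e+01]), 'force': array([-0.13635632, -0.17040863,  0.19647365]), 'torque': array([ 0.02206086, -0.00830441, -0.04490422]), 'gripper_width': 91.04974391374743}
scene {'fx': 454.4055548007863, 'fy': 454.4055548007863, 'cx': 278.76052925401694, 'cy': 204.44204487619155, 'rvec': array([ 1.01066127,  2.50485667, -0.95366148]), 'tvec': array([ 453.23275174, -283.99186501, 1210.84197674])}
top {'fx': 385.7253090787023, 'fy': 385.7253090787023, 'cx': 284.6791249202729, 'cy': 206.41212836788176, 'rvec': array([ 2.2344525 , -1.96299952,  0.20014623]), 'tvec': array([-68.24607139, 599.39448332, 730.60869428])}
wrist {'fx': 325.19226210127806, 'fy': 325.19226210127806, 'cx': 285.1111248204451, 'cy': 210.51496852161785, 'tool_from_camera': array([[ 1.54389203e-04, -9.67395909e-01, -2.53268891e-01,
         7.14061835e+01],
       [ 9.99999715e-01,  3.36491368e-04, -6.75689828e-04,
        -7.29121266e-02],
       [ 7.38882371e-04, -2.53268715e-01,  9.67395685e-01,
        -1.71537559e+02],
       [ 0.00000000e+00,  0.00000000e+00,  0.00000000e+00,
         1.00000000e+00]])}
```

View pics/scene0.png

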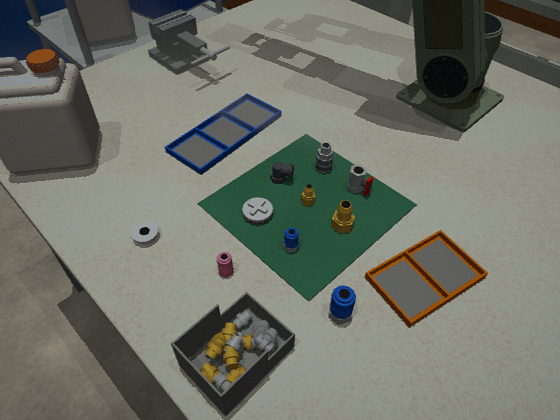

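View pics/top0.png

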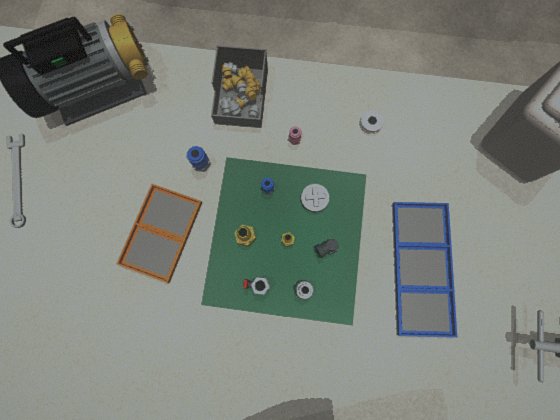

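View pics/wrist0.png

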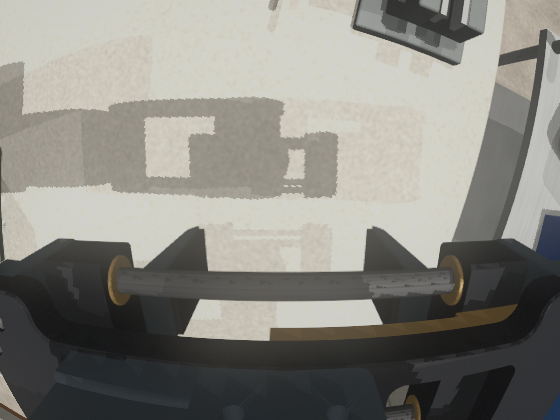

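```bash
cat > h.py <<'E'
import numpy as np, cv2, pickle
def load(n): return pickle.load(open(n,"rb"))
def cam(f):
    R,_=cv2.Rodrigues(f["rvec"]); return R,f["tvec"]
def cloud(f):
    R,t=cam(f); z=f["range_z"]; v,u=np.mgrid[0:z.shape[0],0:z.shape[1]]
    P=np.stack([(u-f["cx"])/f["fx"]*z,(v-f["cy"])/f["fy"]*z,z],-1)
    W=(P-t)@R; W[z==0]=np.nan; return W
def ray(f,u,v,h):
    R,t=cam(f); d=R.T@np.array([(u-f["cx"])/f["fx"],(v-f["cy"])/f["fy"],1]); c=-R.T@t
    return c+d*(h-c[2])/d[2]
E
python3 - <<'E'
from h import *
for n in ["top","scene"]:
    f=load(n+"0.pkl"); R,t=cam(f); print(n,"cam at",-R.T@t)
    W=cloud(f)
    H=W[...,2]; 
    m=((H>12)&(H<90)).astype(np.uint8)
    k,l,st,c=cv2.connectedComponentsWithStats(m)
    for i in range(1,k):
        if st[i,4]<25: continue
        p=W[l==i]; top=np.nanmax(p[:,2]); tp=p[p[:,2]>top-5]
        print(st[i].tolist(),c[i].round(0).tolist(),"max",top.round(1),"topc",tp.mean(0).round(1),"mean",p.mean(0).round(1),"ext",(p.max(0)-p.min(0)).round(0))
f=load("top0.pkl");c=f["color"][125:340,110:470]
cv2.imwrite("pics/topcrop.png",cv2.resize(c[:,:,::-1],None,fx=2.2,fy=2.2,interpolation=cv2.INTER_CUBIC))
f=load("scene0.pkl");c=f["color"][130:310,190:440]
cv2.imwrite("pics/scenecrop.png",cv2.resize(c[:,:,::-1],None,fx=3,fy=3,interpolation=cv2.INTER_CUBIC))
E
```

```text
top cam at [440.29596398 -15.87844531 838.81325463]
[131, 27, 14, 29, 58] [138.0, 43.0] max 90.0 topc [933.1 384.6  87.8] mean [929.7 383.1  71.2] ext [63. 36. 42.]
[211, 45, 57, 81, 3274] [238.0, 83.0] max 84.2 topc [921.  154.1  80.9] mean [878.1 151.8  41.7] ext [155. 115.  72.]
[142, 57, 6, 9, 32] [145.0, 61.0] max 90.0 topc [881.6 354.4  88. ] mean [886.1 357.4  75.4] ext [30. 14. 36.]
[27, 66, 121, 52, 1214] [88.0, 94.0] max 90.0 topc [795.2 461.4  87.1] mean [795.6 466.7  69.9] ext [140. 231.  78.]
[482, 76, 71, 106, 1717] [512.0, 149.0] max 89.9 topc [ 792.7 -456.5   87.4] mean [ 792.2 -456.1   55.3] ext [214. 110.  77.]
[361, 110, 23, 21, 380] [372.0, 120.0] max 21.6 topc [ 836.3 -159.4   17.7] mean [ 838.2 -160.3   16.6] ext [50. 51.  9.]
[289, 127, 12, 16, 167] [295.0, 134.0] max 49.0 topc [776.4   9.5  46.3] mean [772.6   9.7  38.6] ext [26. 26. 36.]
[187, 146, 23, 24, 395] [197.0, 158.0] max 69.8 topc [691.9 213.   66.7] mean [686.7 208.7  53.7] ext [38. 38. 57.]
[261, 178, 13, 16, 165] [267.0, 185.0] max 50.7 topc [651.9  54.   47.9] mean [648.6  53.6  41.2] ext [26. 26
[... 2595 characters left out ...]
7, 22, 453] [144.0, 231.0] max 20.2 topc [ 840.8 -159.    16.8] mean [ 841.  -158.9   16.6] ext [51. 52.  7.]
[284, 228, 15, 22, 275] [291.0, 238.0] max 50.7 topc [655.3  56.2  47.8] mean [659.   59.8  36.8] ext [27. 28. 38.]
[365, 230, 123, 95, 1093] [426.0, 276.0] max 19.3 topc [530.1 277.4  16.1] mean [530.5 276.3  15.4] ext [207. 154.   7.]
[216, 252, 17, 23, 290] [224.0, 262.0] max 48.4 topc [780.2  11.9  45.8] mean [782.8  15.9  35.8] ext [27. 28. 36.]
[329, 285, 27, 37, 738] [342.0, 303.0] max 69.2 topc [694.9 214.5  66.6] mean [701.5 218.4  51.4] ext [40. 40. 57.]
[170, 292, 125, 122, 6721] [231.0, 349.0] max 85.3 topc [928.6 159.2  81.6] mean [878.3 150.4  42.7] ext [154. 117.  73.]
```

View pics/topcrop.png

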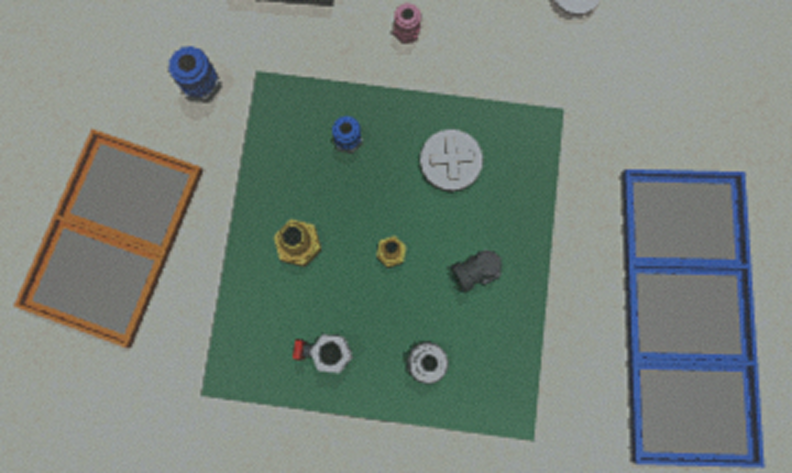

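View pics/scenecrop.png

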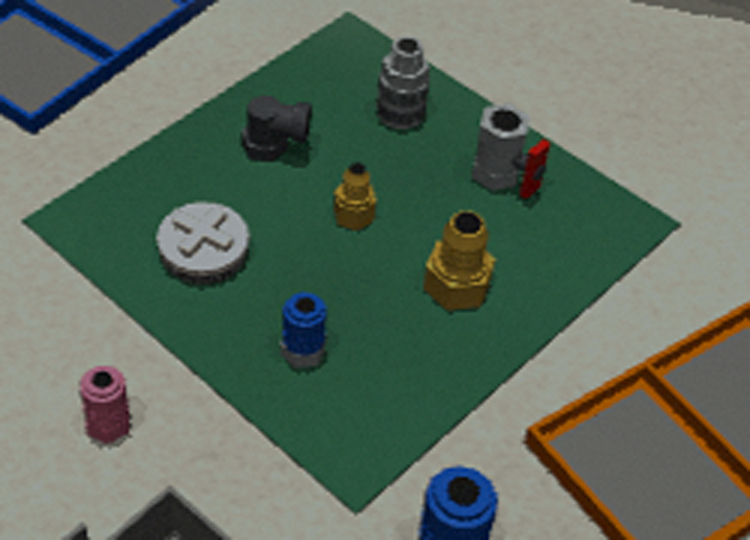

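```bash
cat >> h.py <<'E'
from scipy.spatial.transform import Rotation as Ro
def mv(p0,yaw0,p1,yaw1,rr0=None):
    R0=Ro.from_euler('xyz',[180,0,yaw0],degrees=True); R1=Ro.from_euler('xyz',[180,0,yaw1],degrees=True)
    d=R0.inv().apply(np.array(p1)-np.array(p0)); 
    dy=(yaw1-yaw0+180)%360-180
    return d.round(1).tolist(), round(float(-np.radians(dy)),4)
def wpix(f,pos,rot,u,v,h):
    T=f["tool_from_camera"]; dx,dy=(np.array(u)-f["cx"])/f["fx"],(np.array(v)-f["cy"])/f["fy"]
    th=np.hypot(dx,dy); s=np.sinc(th/np.pi); d=np.stack([dx*s,dy*s,np.cos(th)],-1)
    R=Ro.from_euler('xyz',rot,degrees=True).as_matrix()
    d=d@(R@T[:3,:3]).T; c=R@T[:3,3]+pos
    return c+d*((h-c[2])/d[...,2])[...,None]
def wproj(f,pos,rot,P):
    T=f["tool_from_camera"];R=Ro.from_euler('xyz',rot,degrees=True).as_matrix()
    q=((np.array(P)-pos)@R-T[:3,3])@T[:3,:3]
    th=np.arctan2(np.hypot(q[0],q[1]),q[2]); a=np.arctan2(q[1],q[0])
    return f["cx"]+f["fx"]*th*np.cos(a), f["cy"]+f["fy"]*th*np.sin(a)
E
python3 -c "
from h import *
print(mv([133.775,-559.238,213.976],13.45,[430,20,260],0))"
```

```text
([422.8, -494.5, -46.0], 0.2347)
```

Call:
servo_tool([
  [[423,-494.5,-46,0,0,0.2348,1],[423,-494.5,-46,0,0,0.2348,1],[423,-494.5,-46,0,0,0.2348,1],[423,-494.5,-46,0,0,0.2348,1],[423,-494.5,-46,0,0,0.2348,1],[423,-494.5,-46,0,0,0.2348,1],[423,-494.5,-46,0,0,0.2348,1],[423,-494.5,-46,0,0,0.2348,1],[423,-494.5,-46,0,0,0.2348,1],[423,-494.5,-46,0,0,0.2348,1],[423,-494.5,-46,0,0,0.2348,1],[423,-494.5,-46,0,0,0.2348,1],[423,-494.5,-46,0,0,0.2348,1],[423,-494.5,-46,0,0,0.2348,1],[423,-494.5,-46,0,0,0.2348,1],[423,-494.5,-46,0,0,0.2348,1],[423,-494.5,-46,0,0,0.2348,1],[423,-494.5,-46,0,0,0.2348,1],[423,-494.5,-46,0,0,0.2348,1],[423,-494.5,-46,0,0,0.2348,1]],
])

```text
time_s: 2.15
ee_pos: [430.0, 19.5, 260.0]
ee_rot: [180.0, -0.0, -0.1]
force: [0.0, -0.5, -0.4]
gripper_width: 91.0
```

```bash
python3 - <<'E'
from workcell import *
import cv2,pickle
s=state();print(s["time_s"],s["ee_pos"],s["ee_rot"],s["qpos"])
f=grab_frame("wrist"); f["s"]=s; cv2.imwrite(f"pics/wrist1.png",f["color"][:,:,::-1]);pickle.dump(f,open("wrist1.pkl","wb"))
E
```

```text
2.15 [429.98176122  19.50591658 260.01385624] [ 1.79993142e+02 -1.06806719e-02 -7.35746910e-02] [ 1.07192883e+00  3.39013658e+00  1.02061526e+02 -7.33605463e-03
  7.45377964e+01  9.11474593e+01]
```

View pics/wrist1.png

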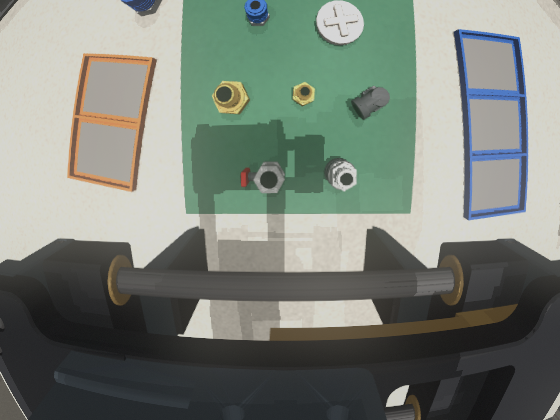

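```bash
python3 - <<'E'
from h import *
f=load("wrist1.pkl");c=f["color"][:,:,::-1]
t=[]
for (u,v) in [(230,97),(303,94),(257,10),(262,178),(342,176),(372,100)]:
    v0=max(v-26,0);t.append(cv2.resize(c[v0:v0+52,u-30:u+30],(260,225),interpolation=cv2.INTER_CUBIC))
cv2.imwrite("pics/w1crops.png",np.vstack([np.hstack(t[:3]),np.hstack(t[3:])]))
E
```

```text
(no output)
```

View pics/w1crops.png

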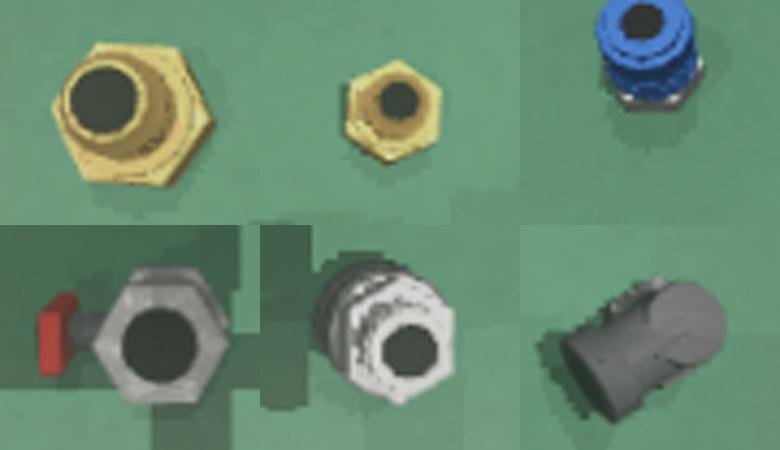

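```bash
python3 - <<'E'
from h import *
f=load("wrist1.pkl");s=f["s"]
def P(cu,v0,pts,ox,oy,h):
    pts=np.array(pts,float);u=cu-30+(pts[:,0]-ox+.5)/(260/60)-.5; v=v0+(pts[:,1]-oy+.5)/(225/52)-.5
    return wpix(f,s["ee_pos"],s["ee_rot"],u,v,h)
def rep(n,w):
    d=w[1::2]-w[0::2]; print(n,"c",w.mean(0).round(1),"len",np.hypot(d[:,0],d[:,1]).round(1),"ang",np.degrees(np.arctan2(d[:,1],d[:,0])).round(1))
rep("tail_l",P(230,71,[(50,108),(213,118),(97,42),(165,185),(180,48),(90,180)],0,0,26))
rep("tail_s",P(303,68,[(397,58),(391,163),(347,83),(440,133),(441,80),(350,137)],260,0,22))
rep("valve",P(262,152,[(93,338),(228,345),(145,268),(193,403),(193,268),(125,401)],0,225,54))
rep("valve handle",P(262,152,[(38,310),(38,373)],0,225,48)) 
rep("coupling hole",P(342,150,[(383,350),(438,350)],260,225,68))
rep("pushfit hole",P(257,0,[(620,20),(665,20)],520,0,48))
rep("elbow",P(372,74,[(568,350),(618,418)],520,225,20))
# trays corners: outer
W=lambda pts,h:wpix(f,s["ee_pos"],s["ee_rot"],np.array(pts,float)[:,0],np.array(pts,float)[:,1],h)
for n,rng,lo,hi in [("orange",slice(40,190),(0,0),0),("blue",0,0,0)]:
    hsv=cv2.cvtColor(f["color"],cv2.COLOR_RGB2HSV)
    m=cv2.inRange(hsv,(5,140,60),(16,255,255)) if n=="orange" else cv2.inRange(hsv,(105,130,60),(122,255,255))
    m[:, :60]=0
    if n=="orange": m[:,170:]=0; m[210:]=0
    else: m[:,:440]=0; m[235:]=0
    v,u=np.nonzero(m); print(n,len(u),u.min(),u.max(),v.min(),v.max())
    w=W(np.c_[u,v],15.)[:,:2].astype(np.float32); r=cv2.minAreaRect(w); print(r)
for n in ["top","scene"]:
    g=load(n+"0.pkl"); hsv=cv2.cvtColor(g["color"],cv2.COLOR_RGB2HSV)
    for nm,m in [("orange",cv2.inRange(hsv,(5,150,60),(14,255,255))),("blue",cv2.inRange(hsv,(105,130,60),(122,255,255)))]:
        k,l,st,_=cv2.connectedComponentsWithStats(m)
        for i in range(1,k):
            if st[i,4]>300:
                v,u=np.nonzero(l==i); w=np.array([ray(g,a,b,14.) for a,b in zip(u,v)])[:,:2].astype(np.float32); print(n,nm,st[i],cv2.minAreaRect(w))
E
```

```text
tail_l c [540.9  87.9  26. ] len [47.8 47.1 46.1] ang [ -95.9 -155.4  145. ]
tail_s c [545.1  -3.2  22. ] len [31.  30.3 31.2] ang [ 176.8 -118.4  123.3]
valve c [442.4  38.6  54. ] len [36.7 39.3 41.1] ang [ -93.3 -161.2  152.7]
valve handle c [440.6  73.5  48. ] len [17.7] ang [178.4]
coupling hole c [443.9 -50.2  68. ] len [14.9] ang [-89.3]
pushfit hole c [654.6  55.6  48. ] len [12.4] ang [-92.5]
elbow c [524.8 -73.3  20. ] len [24.9] ang [-142.]
orange 292 80 148 58 126
((564.9163818359375, 262.84454345703125), (100.48698425292969, 93.87824249267578), 77.53309631347656)
blue 1987 459 527 30 217
((523.6236572265625, -297.21630859375), (279.8192443847656, 118.44227600097656), 6.010199069976807)
top orange [117 184  84  84 551] ((523.6536865234375, 272.8529052734375), (116.15155029296875, 185.54177856445312), 77.5536880493164)
top blue [ 394  202   63  135 1875] ((521.8373413085938, -297.62646484375), (278.79705810546875, 117.70289611816406), 6.049745082855225)
scene orange [ 26  49  32  24 465] ((704.35302734375, -889.9403686523438), (131.06375122070312, 81.4432601928711), 76.38079833984375)
scene orange [408 232  76  43 341] ((477.90777587890625, 283.4559326171875), (109.88858795166016, 88.4641342163086), 77.70648956298828)
scene orange [370 252  78  46 307] ((567.5816650390625, 264.237060546875), (109.6857681274414, 86.25294494628906), 78.20565795898438)
scene orange [365 274 122  52 391] ((562.8326416015625, 310.2867431640625), (100.07337188720703, 220.53280639648438), 46.19036102294922)
scene blue [165  94 116  76 933] ((524.8038330078125, -296.92889404296875), (284.42645263671875, 119.55987548828125), 6.02436637878418)
scene blue [330 286  26  33 472] ((679.1655883789062, 206.87022399902344), (64.95237731933594, 40.126197814941406), 33.847801208496094)
```

Call:
servo_tool([
  [[110.8,-68,150,0,0,-1.4748,0.75],[110.8,-68,150,0,0,-1.4748,0.75],[110.8,-68,150,0,0,-1.4748,0.75],[110.8,-68,150,0,0,-1.4748,0.75],[110.8,-68,150,0,0,-1.4748,0.75],[110.8,-68,150,0,0,-1.4748,0.75],[110.8,-68,150,0,0,-1.4748,0.75],[110.8,-68,150,0,0,-1.4748,0.75],[110.8,-68,150,0,0,-1.4748,0.75],[110.8,-68,150,0,0,-1.4748,0.75],[110.8,-68,150,0,0,-1.4748,0.75],[110.8,-68,150,0,0,-1.4748,0.75],[110.8,-68,150,0,0,-1.4748,0.75]],
])

```text
time_s: 3.5
ee_pos: [541.0, 88.1, 109.9]
ee_rot: [180.0, 0.0, 84.4]
force: [-0.2, 0.5, 0.5]
gripper_width: 68.4
```

```bash
cat > look.py <<'E'
import sys
from workcell import *
import cv2,pickle
n=sys.argv[1]; s=state();print(round(s["time_s"],2),s["ee_pos"].round(1),s["ee_rot"].round(2),s["qpos"].round(1),s["gripper_width"],s["force"].round(1))
for c in sys.argv[2:]:
    f=grab_frame(c); f["s"]=s; cv2.imwrite(f"pics/{c}{n}.png",f["color"][:,:,::-1]);pickle.dump(f,open(f"{c}{n}.pkl","wb"))
E
python3 look.py 2 wrist; python3 - <<'E'
from h import *
f=load("wrist2.pkl");s=f["s"]
print(wproj(f,s["ee_pos"],s["ee_rot"],[541,88,64]))
print([wproj(f,s["ee_pos"],s["ee_rot"],np.array([541,88,26])+23*np.array([np.cos(a),np.sin(a),0])) for a in np.radians(24.5+60*np.arange(6))])
E
```

```text
3.5 [541.   88.1 109.9] [180.    0.   84.4] [  8.   20.9 101.9  -0.   57.1  13.7] 68.44502086544361 [-0.2  0.5  0.5]
(np.float64(284.99859164839893), np.float64(230.66754924324533))
[(np.float64(309.63247332875704), np.float64(202.3644728635547)), (np.float64(284.9654177716864), np.float64(188.3815870170511)), (np.float64(260.35081691249076), np.float64(202.44328776706269)), (np.float64(260.953752687409), np.float64(229.53269521665558)), (np.float64(285.06209601813134), np.float64(242.59305888300142)), (np.float64(309.12601532764415), np.float64(229.4582141989617))]
```

View pics/wrist2.png

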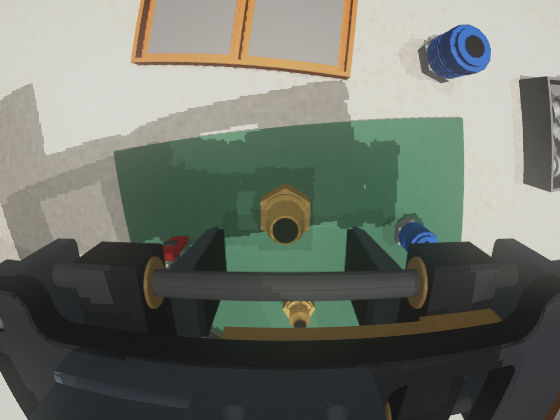

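Call:
servo_tool([
  [[0,0,30,0,0,0,0.75],[0,0,60,0,0,0,0.75],[0,0,85,0,0,0,0.75],[0,0,100,0,0,0,0.75],[0,0,105,0,0,0,0.75],[0,0,105,0,0,0,0.75],[0,0,105,0,0,0,0],[0,0,105,0,0,0,0],[0,0,105,0,0,0,0],[0,0,105,0,0,0,0],[0,0,105,0,0,0,0],[0,0,105,0,0,0,0],[0,0,105,0,0,0,0],[0,0,105,0,0,0,0]],
], squeeze=35)

```text
time_s: 4.95
ee_pos: [541.2, 88.1, 5.5]
ee_rot: [180.0, -0.0, 84.5]
force: [-0.5, 0.2, 5.7]
gripper_width: 39.9
```

```bash
python3 -c "
from h import *
print(mv([541,88,135],84.5,[432,-307,135],6),mv([541,88,135],84.5,[432,-307,7.5],6))
print(mv([541,88,5],84.5,[432,-307,135],6))"
```

```text
([-403.6, -70.6, -0.0], 1.3701) ([-403.6, -70.6, 127.5], 1.3701)
([-403.6, -70.6, -130.0], 1.3701)
```

Call:
servo_tool([
  [[0,0,-20,0,0,0,0],[0,0,-50,0,0,0,0],[0,0,-90,0,0,0,0],[0,0,-120,0,0,0,0],[0,0,-130,0,0,0,0],[0,0,-130,0,0,0,0]],
])

```text
time_s: 5.55
ee_pos: [541.3, 88.1, 135.5]
ee_rot: [179.9, -0.0, 84.5]
force: [0.4, -0.1, -3.4]
gripper_width: 40.0
```

Call:
servo_tool([
  [[-15,-3,0,0,0,0.05,0],[-40,-7,0,0,0,0.13,0],[-75,-13,0,0,0,0.25,0],[-110,-19,0,0,0,0.37,0],[-145,-25,0,0,0,0.49,0],[-180,-31.5,0,0,0,0.61,0],[-215,-37.5,0,0,0,0.73,0],[-250,-43.5,0,0,0,0.85,0],[-285,-50,0,0,0,0.97,0],[-320,-56,0,0,0,1.09,0],[-355,-62,0,0,0,1.21,0],[-385,-67.5,0,0,0,1.31,0],[-398,-69.5,0,0,0,1.35,0],[-403.6,-70.6,0,0,0,1.37,0],[-403.6,-70.6,0,0,0,1.37,0],[-403.6,-70.6,0,0,0,1.37,0]],
])

```text
time_s: 7.15
ee_pos: [431.8, -305.7, 134.4]
ee_rot: [-179.9, 0.1, 6.1]
force: [0.1, 0.0, -2.6]
gripper_width: 39.6
```

```bash
python3 look.py 3 wrist
```

```text
7.15 [ 431.8 -305.7  134.4] [-1.7992e+02  5.0000e-02  6.0700e+00] [-36.6  18.  102.5   0.   59.6  47.4] 39.552012061498296 [ 0.1  0.  -2.6]
```

View pics/wrist3.png

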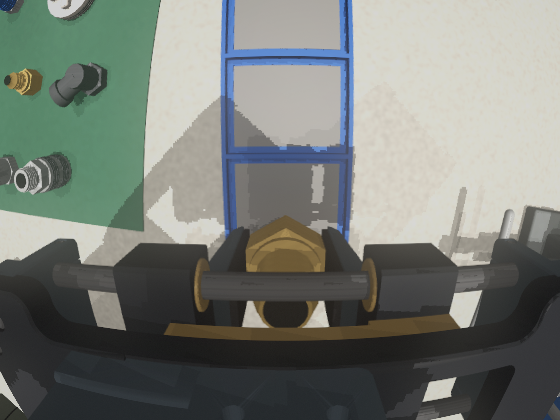

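Call:
servo_tool([
  [[0,0,25,0,0,0,0],[0,0,60,0,0,0,0],[0,0,95,0,0,0,0],[0,0,115,0,0,0,0],[0,0,122,0,0,0,0],[0,0,125,0,0,0,0],[0,0,127,0,0,0,0],[0,0,127,0,0,0,0],[0,0,127,0,0,0,0]],
])

```text
time_s: 8.1
ee_pos: [432.6, -307.3, 8.9]
ee_rot: [179.9, -0.1, 6.0]
force: [0.7, -0.1, -2.2]
gripper_width: 39.8
```

Call:
servo_tool([
  [[0,0,0,0,0,0,0.5],[0,0,0,0,0,0,0.6],[0,0,0,0,0,0,0.65],[0,0,0,0,0,0,0.65],[0,0,-10,0,0,0,0.65],[0,0,-35,0,0,0,0.65],[0,0,-75,0,0,0,0.65],[0,0,-112,0,0,0,0.65],[0,0,-127,0,0,0,0.65]],
])

```text
time_s: 9.0
ee_pos: [433.6, -308.1, 139.5]
ee_rot: [179.7, -0.3, 6.0]
force: [-0.1, -1.7, -0.2]
gripper_width: 59.3
```

```bash
python3 look.py 4 top wrist;  python3 -c "
from h import *
print(mv([432,-307,135],6,[443.5,-50.2,130],0))"
```

```text
9.0 [ 433.6 -308.1  139.5] [179.71  -0.31   6.01] [-36.6  17.7 102.1  -0.   59.8  47.4] 59.345209967770266 [-0.1 -1.7 -0.2]
([38.3, -254.2, 5.0], 0.1047)
```

View pics/top4.png

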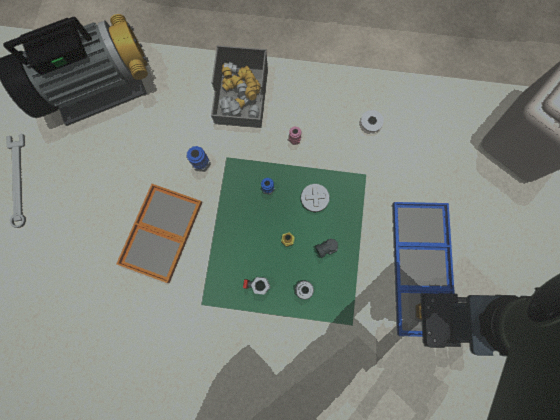

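```bash
python3 -c "
from h import *
print(mv([432,-307,135],6,[443.5,-50.2,115],6), mv([443.5,-50.2,8],6,[523.5,-297.3,135],6))"
```

```text
([38.3, -254.2, 20.0], -0.0) ([53.7, 254.1, -127.0], -0.0)
```

Call:
servo_tool([
  [[6,-40,0,0,0,0,0.7],[13,-85,0,0,0,0,0.7],[20,-130,2,0,0,0,0.7],[27,-175,8,0,0,0,0.7],[33,-220,15,0,0,0,0.7],[37,-245,20,0,0,0,0.7],[38.3,-254.2,20,0,0,0,0.7],[38.3,-254.2,20,0,0,0,0.7],[38.3,-254.2,20,0,0,0,0.7],[38.3,-254.2,20,0,0,0,0.7]],
])

```text
time_s: 10.1
ee_pos: [443.7, -51.2, 115.0]
ee_rot: [180.0, -0.0, 5.9]
force: [0.2, -0.3, 0.0]
gripper_width: 64.1
```

```bash
python3 look.py 5 wrist scene top; python3 - <<'E'
from h import *
f=load("wrist5.pkl");s=f["s"]
print(wproj(f,s["ee_pos"],s["ee_rot"],[443.5,-50.2,68]))
E
```

```text
10.1 [443.7 -51.2 115. ] [ 1.7997e+02 -1.0000e-02  5.9200e+00] [ -8.   12.3 114.2  -0.   53.5  76.1] 64.11563785002882 [ 0.2 -0.3  0. ]
(np.float64(283.9647692117142), np.float64(229.98989413409285))
```

View pics/wrist5.png

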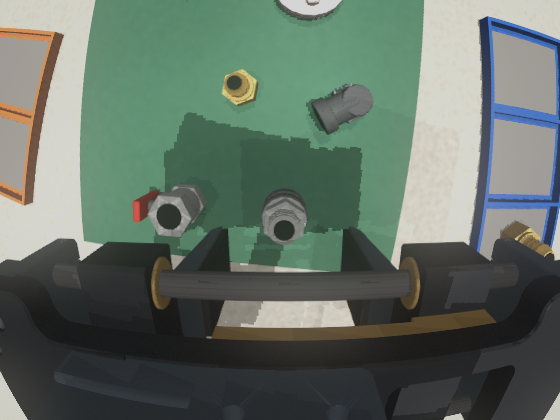

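View pics/scene5.png

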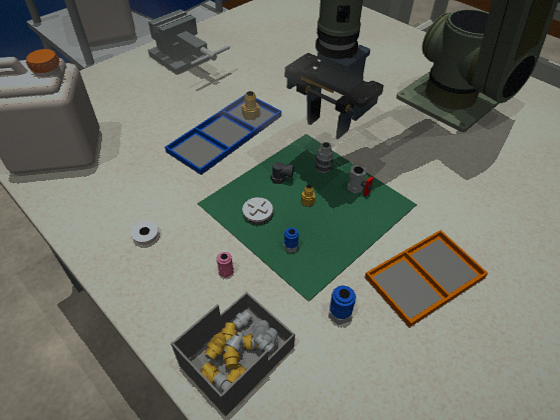

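Large tail stands upright in the near blue bay; the coupling (284,229) is centred between the fingers as predicted. Descend and grip.

Call:
servo_tool([
  [[0,0,25,0,0,0,0.7],[0,0,60,0,0,0,0.7],[0,0,88,0,0,0,0.7],[0,0,102,0,0,0,0.7],[0,0,107,0,0,0,0.7],[0,0,107,0,0,0,0.7],[0,0,107,0,0,0,0],[0,0,107,0,0,0,0],[0,0,107,0,0,0,0],[0,0,107,0,0,0,0],[0,0,107,0,0,0,0],[0,0,107,0,0,0,0],[0,0,107,0,0,0,0]],
], squeeze=35)

```text
time_s: 11.55
ee_pos: [443.9, -50.2, 8.5]
ee_rot: [180.0, -0.1, 6.0]
force: [-0.2, -0.6, 6.3]
gripper_width: 35.4
```

Call:
servo_tool([
  [[0,0,-15,0,0,0,0],[0,0,-45,0,0,0,0],[0,0,-85,0,0,0,0],[0,0,-115,0,0,0,0],[2,8,-127,0,0,0,0],[7,35,-127,0,0,0,0],[15,70,-127,0,0,0,0],[22,105,-127,0,0,0,0],[30,140,-127,0,0,0,0],[37,175,-127,0,0,0,0],[44,210,-127,0,0,0,0],[50,238,-127,0,0,0,0],[53,250,-127,0,0,0,0],[53.7,254,-127,0,0,0,0],[53.7,254,-127,0,0,0,0],[53.7,254,-127,0,0,0,0]],
])

```text
time_s: 13.15
ee_pos: [522.8, -295.6, 134.7]
ee_rot: [-179.9, 0.1, 6.1]
force: [-0.7, 0.1, -3.2]
gripper_width: 35.4
```

```bash
python3 look.py 6 wrist
```

```text
13.15 [ 522.8 -295.6  134.7] [-1.7993e+02  6.0000e-02  6.0500e+00] [-30.6  24.   92.9   0.   63.3  53.3] 35.44553704616154 [-0.7  0.1 -3.2]
```

View pics/wrist6.png

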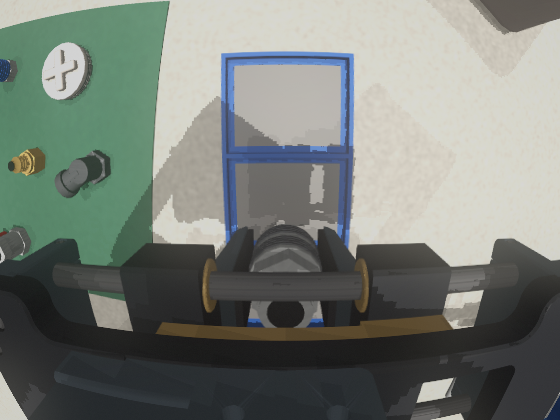

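Call:
servo_tool([
  [[0,0,25,0,0,0,0],[0,0,60,0,0,0,0],[0,0,95,0,0,0,0],[0,0,113,0,0,0,0],[0,0,120,0,0,0,0],[0,0,123,0,0,0,0],[0,0,124,0,0,0,0],[0,0,124.5,0,0,0,0],[0,0,124.5,0,0,0,0],[0,0,124.5,0,0,0,0],[0,0,124.5,0,0,0,0]],
])

```text
time_s: 14.3
ee_pos: [523.7, -297.2, 10.9]
ee_rot: [180.0, -0.0, 6.0]
force: [0.4, 0.2, -2.9]
gripper_width: 35.5
```

Call:
servo_tool([
  [[0,0,0,0,0,0,0.5],[0,0,0,0,0,0,0.6],[0,0,0,0,0,0,0.65],[0,0,0,0,0,0,0.65],[0,0,-10,0,0,0,0.65],[0,0,-35,0,0,0,0.65],[0,0,-75,0,0,0,0.65],[0,0,-112,0,0,0,0.65],[0,0,-124.5,0,0,0,0.65],[0,0,-124.5,0,0,0,0.65]],
])

```text
time_s: 15.3
ee_pos: [524.6, -297.7, 137.6]
ee_rot: [179.8, -0.2, 6.0]
force: [0.5, -0.4, 0.1]
gripper_width: 59.5
```

```bash
python3 -c "
from h import *
print(mv([523.5,-297.3,135],6,[441.5,39.3,115],89))
print(mv([441.5,39.3,10],89,[615,-287.7,135],6))"
```

```text
([-46.4, -343.3, 20.0], -1.4486)
([-323.9, 179.2, -125.0], 1.4486)
```

Call:
servo_tool([
  [[-5,-35,0,0,0,-0.13,0.65],[-11,-80,0,0,0,-0.27,0.65],[-17,-125,2,0,0,-0.41,0.65],[-23,-170,6,0,0,-0.55,0.65],[-29,-215,10,0,0,-0.69,0.65],[-35,-260,14,0,0,-0.83,0.65],[-41,-300,17,0,0,-0.97,0.65],[-45,-330,20,0,0,-1.11,0.65],[-46.4,-343.3,20,0,0,-1.25,0.65],[-46.4,-343.3,20,0,0,-1.39,0.65],[-46.4,-343.3,20,0,0,-1.4486,0.65],[-46.4,-343.3,20,0,0,-1.4486,0.65],[-46.4,-343.3,20,0,0,-1.4486,0.65]],
])

```text
time_s: 16.6
ee_pos: [440.5, 39.4, 113.8]
ee_rot: [-179.9, 0.0, 88.9]
force: [-0.2, 0.1, -0.5]
gripper_width: 59.4
```

```bash
python3 look.py 7 wrist scene; python3 - <<'E'
from h import *
f=load("wrist7.pkl");s=f["s"]
print(wproj(f,s["ee_pos"],s["ee_rot"],[441.5,39.3,54]))
c=load("scene7.pkl")["color"][80:240,160:420,::-1]
c2=f["color"][120:260,180:400,::-1]
cv2.imwrite("pics/c7.png",np.vstack([cv2.resize(c2,(640,290)),cv2.resize(c,(640,300))]))
E
```

```text
16.6 [440.5  39.4 113.8] [-1.7985e+02  2.0000e-02  8.8920e+01] [  3.6  12.1 114.6  -0.   53.4   4.7] 59.389867998284466 [-0.2  0.1 -0.5]
(np.float64(286.5335813059724), np.float64(224.8410458863428))
```

View pics/c7.png

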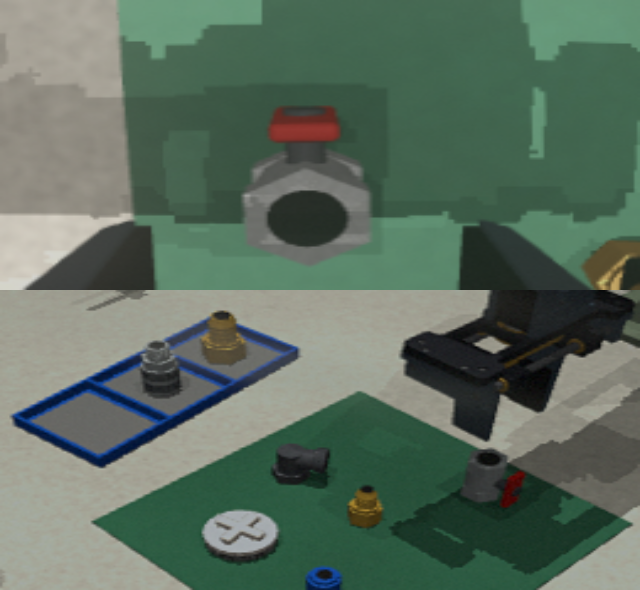

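Call:
servo_tool([
  [[0,0,25,0,0,0,0.65],[0,0,60,0,0,0,0.65],[0,0,88,0,0,0,0.65],[0,0,101,0,0,0,0.65],[0,0,105,0,0,0,0.65],[0,0,105,0,0,0,0.65],[0,0,105,0,0,0,0],[0,0,105,0,0,0,0],[0,0,105,0,0,0,0],[0,0,105,0,0,0,0],[0,0,105,0,0,0,0],[0,0,105,0,0,0,0],[0,0,105,0,0,0,0]],
], squeeze=35)

```text
time_s: 18.0
ee_pos: [441.5, 39.5, 10.4]
ee_rot: [180.0, 0.0, 89.0]
force: [-1.3, 0.5, 6.2]
gripper_width: 32.0
```

Call:
servo_tool([
  [[0,0,-15,0,0,0,0],[0,0,-45,0,0,0,0],[0,0,-85,0,0,0,0],[0,0,-115,0,0,0,0],[-5,3,-125,0,0,0.05,0],[-30,17,-125,0,0,0.15,0],[-60,33,-125,0,0,0.27,0],[-90,50,-125,0,0,0.39,0],[-120,66,-125,0,0,0.52,0],[-150,83,-125,0,0,0.65,0],[-180,100,-125,0,0,0.78,0],[-210,116,-125,0,0,0.91,0],[-240,133,-125,0,0,1.04,0],[-270,149,-125,0,0,1.17,0],[-298,165,-125,0,0,1.3,0],[-316,175,-125,0,0,1.4,0],[-323,178.5,-125,0,0,1.44,0],[-324,179,-125,0,0,1.4486,0],[-324,179,-125,0,0,1.4486,0],[-324,179,-125,0,0,1.4486,0]],
])

```text
time_s: 20.0
ee_pos: [614.3, -286.8, 134.6]
ee_rot: [-180.0, 0.0, 6.1]
force: [-0.6, 0.2, -2.0]
gripper_width: 31.5
```

```bash
python3 look.py 8 wrist scene
```

```text
20.0 [ 614.3 -286.8  134.6] [-1.7996e+02  5.0000e-02  6.0700e+00] [-26.   30.6  81.4   0.   68.1  57.9] 31.54959120641449 [-0.6  0.2 -2. ]
```

View pics/wrist8.png

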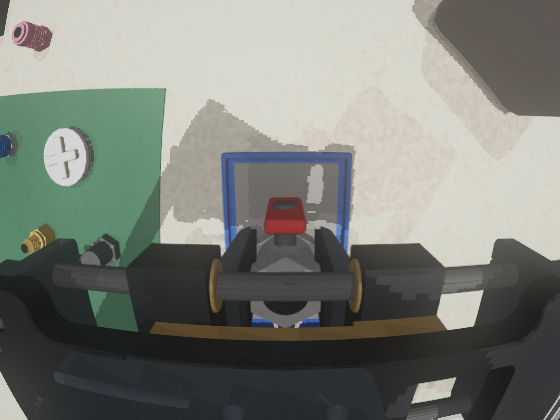

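View pics/scene8.png

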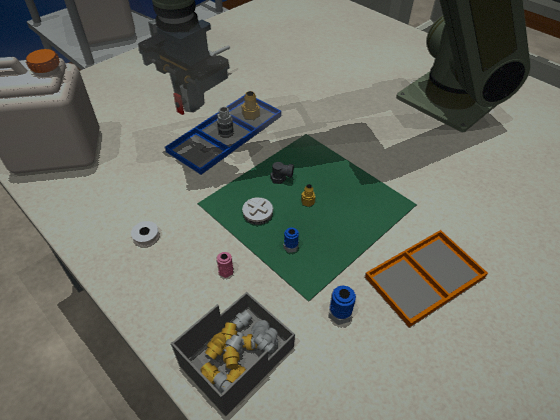

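Call:
servo_tool([
  [[-2,0,25,0,0,0,0],[-4,0,60,0,0,0,0],[-4,0,95,0,0,0,0],[-4,0,111,0,0,0,0],[-4,0,118,0,0,0,0],[-4,0,121,0,0,0,0],[-4,0,122,0,0,0,0],[-4,0,122.5,0,0,0,0],[-4,0,122.5,0,0,0,0],[-4,0,122.5,0,0,0,0],[-4,0,122.5,0,0,0,0]],
])

```text
time_s: 21.2
ee_pos: [611.0, -288.1, 13.0]
ee_rot: [180.0, -0.0, 6.0]
force: [-0.1, 0.4, -1.3]
gripper_width: 31.8
```

Call:
servo_tool([
  [[0,0,0,0,0,0,0.45],[0,0,0,0,0,0,0.55],[0,0,0,0,0,0,0.6],[0,0,0,0,0,0,0.6],[0,0,-10,0,0,0,0.6],[0,0,-35,0,0,0,0.6],[0,0,-75,0,0,0,0.6],[0,0,-112,0,0,0,0.6],[0,0,-122.5,0,0,0,0.6],[0,0,-122.5,0,0,0,0.6]],
])

```text
time_s: 22.2
ee_pos: [611.9, -288.5, 137.8]
ee_rot: [179.8, -0.3, 6.0]
force: [0.5, 0.1, -0.6]
gripper_width: 54.7
```

```bash
python3 -c "
from h import *
print(mv([611,-288.1,135],6,[544.7,-3.2,115],0.5))
print(mv([544.7,-3.2,5],0.5,[478.8,282.9,135],-12.5))"
```

```text
([-36.2, -290.3, 20.0], 0.096)
([-63.4, -286.7, -130.0], 0.2269)
```

Call:
servo_tool([
  [[-4,-30,0,0,0,0.01,0.5],[-9,-75,2,0,0,0.02,0.5],[-15,-120,5,0,0,0.04,0.5],[-21,-165,9,0,0,0.06,0.5],[-27,-210,14,0,0,0.08,0.5],[-32,-250,18,0,0,0.09,0.5],[-35.5,-280,20,0,0,0.096,0.5],[-36.2,-290.3,20,0,0,0.096,0.5],[-36.2,-290.3,20,0,0,0.096,0.5],[-36.2,-290.3,20,0,0,0.096,0.5],[-36.2,-290.3,20,0,0,0.096,0.5]],
])

```text
time_s: 23.3
ee_pos: [544.7, -4.4, 114.7]
ee_rot: [180.0, 0.0, 0.4]
force: [0.5, 0.2, 0.6]
gripper_width: 45.7
```

```bash
python3 look.py 9 wrist scene; python3 - <<'E'
from h import *
f=load("wrist9.pkl");s=f["s"]
print(wproj(f,s["ee_pos"],s["ee_rot"],[544.7,-3.2,48]))
c=load("scene9.pkl")["color"][80:240,160:420,::-1]
c2=f["color"][120:260,180:400,::-1]
cv2.imwrite("pics/c9.png",np.vstack([cv2.resize(c2,(660,290)),cv2.resize(c,(660,300))]))
E
```

```text
23.3 [544.7  -4.4 114.7] [179.97   0.     0.42] [ -1.7  20.4 102.   -0.   57.6  87.9] 45.71300417131933 [0.5 0.2 0.6]
(np.float64(283.9187469547792), np.float64(221.9037725691727))
```

View pics/c9.png

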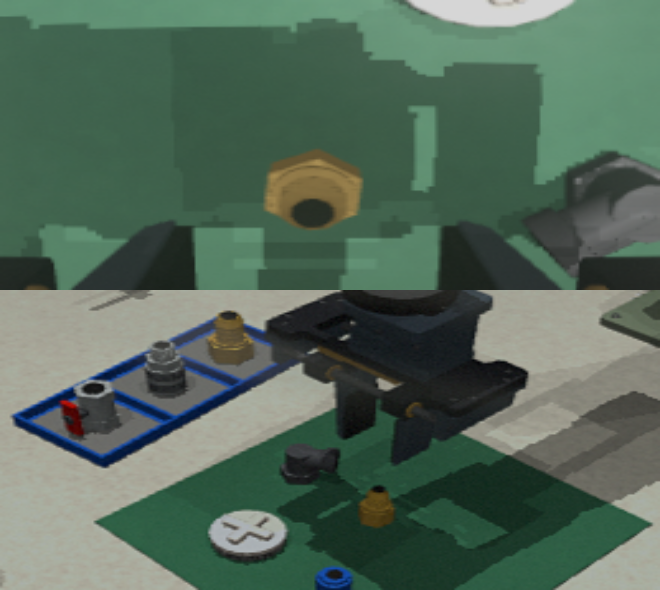

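Call:
servo_tool([
  [[0,0,25,0,0,0,0.5],[0,0,60,0,0,0,0.5],[0,0,90,0,0,0,0.5],[0,0,105,0,0,0,0.5],[0,0,110,0,0,0,0.5],[0,0,110,0,0,0,0.5],[0,0,110,0,0,0,0],[0,0,110,0,0,0,0],[0,0,110,0,0,0,0],[0,0,110,0,0,0,0],[0,0,110,0,0,0,0],[0,0,110,0,0,0,0]],
], squeeze=25)

```text
time_s: 24.6
ee_pos: [545.1, -3.2, 5.9]
ee_rot: [180.0, -0.1, 0.5]
force: [-0.2, -1.0, 6.5]
gripper_width: 26.4
```

Call:
servo_tool([
  [[0,0,-15,0,0,0,0],[0,0,-45,0,0,0,0],[0,0,-85,0,0,0,0],[0,0,-118,0,0,0,0],[-2,-10,-130,0,0,0.01,0],[-9,-40,-130,0,0,0.03,0],[-17,-75,-130,0,0,0.06,0],[-24,-110,-130,0,0,0.09,0],[-32,-145,-130,0,0,0.12,0],[-40,-180,-130,0,0,0.15,0],[-47,-215,-130,0,0,0.18,0],[-55,-250,-130,0,0,0.2,0],[-61,-275,-130,0,0,0.22,0],[-63,-284,-130,0,0,0.2269,0],[-63.4,-286.7,-130,0,0,0.2269,0],[-63.4,-286.7,-130,0,0,0.2269,0],[-63.4,-286.7,-130,0,0,0.2269,0]],
])

```text
time_s: 26.3
ee_pos: [478.5, 282.0, 134.6]
ee_rot: [179.9, 0.0, -12.5]
force: [-0.2, -0.5, -0.1]
gripper_width: 26.3
```

```bash
python3 look.py 10 wrist
```

```text
26.3 [478.5 282.  134.6] [ 1.7995e+02  2.0000e-02 -1.2550e+01] [ 29.3  20.2  99.1  -0.   60.8 131.9] 26.30714596024053 [-0.2 -0.5 -0.1]
```

View pics/wrist10.png

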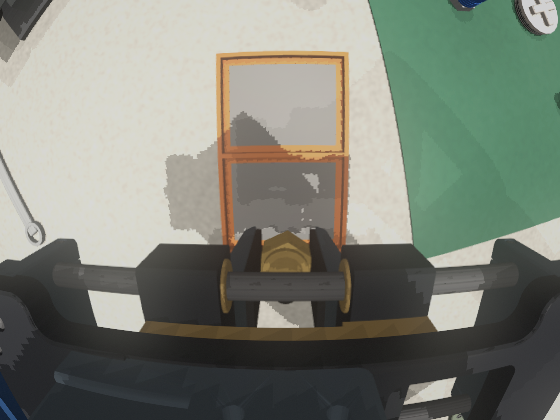

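Call:
servo_tool([
  [[0,0,25,0,0,0,0],[0,0,60,0,0,0,0],[0,0,95,0,0,0,0],[0,0,116,0,0,0,0],[0,0,123,0,0,0,0],[0,0,126,0,0,0,0],[0,0,127,0,0,0,0],[0,0,127.5,0,0,0,0],[0,0,127.5,0,0,0,0],[0,0,127.5,0,0,0,0],[0,0,127.5,0,0,0,0]],
])

```text
time_s: 27.45
ee_pos: [478.7, 283.3, 8.0]
ee_rot: [-180.0, -0.0, -12.5]
force: [-0.3, 0.3, 1.0]
gripper_width: 25.8
```

Call:
servo_tool([
  [[0,0,0,0,0,0,0.4],[0,0,0,0,0,0,0.5],[0,0,0,0,0,0,0.55],[0,0,0,0,0,0,0.55],[0,0,-10,0,0,0,0.55],[0,0,-35,0,0,0,0.55],[0,0,-75,0,0,0,0.55],[0,0,-112,0,0,0,0.55],[0,0,-127.5,0,0,0,0.55],[0,0,-127.5,0,0,0,0.55]],
])

```text
time_s: 28.45
ee_pos: [480.1, 284.0, 138.4]
ee_rot: [-179.7, -0.3, -12.5]
force: [-0.0, -0.8, 0.6]
gripper_width: 50.0
```

```bash
python3 -c "
from h import *
print(mv([478.8,282.9,135],-12.5,[654,55.2,115],0))
print(mv([654,55.2,6],0,[568.6,263,135],-12.5))
w=load('wrist1.pkl')
c=w['color'][0:60,100:380,::-1];c2=load('scene9.pkl')['color'][220:330,200:380,::-1]
cv2.imwrite('pics/cand.png',np.vstack([cv2.resize(c,(780,167)),cv2.resize(c2,(780,420))]))"
```

```text
([220.3, 184.4, 20.0], -0.2182)
([-85.4, -207.8, -129.0], 0.2182)
```

View pics/cand.png

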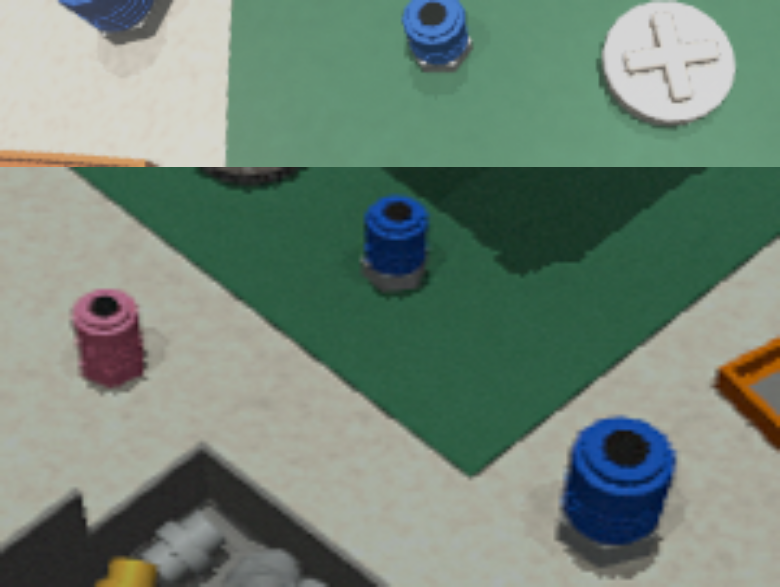

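Call:
servo_tool([
  [[22,18,0,0,0,-0.02,0.5],[54,45,1,0,0,-0.05,0.5],[86,72,4,0,0,-0.09,0.5],[118,99,8,0,0,-0.12,0.5],[150,126,12,0,0,-0.15,0.5],[182,152,16,0,0,-0.18,0.5],[208,174,20,0,0,-0.21,0.5],[218,182.5,20,0,0,-0.2182,0.5],[220.3,184.4,20,0,0,-0.2182,0.5],[220.3,184.4,20,0,0,-0.2182,0.5],[220.3,184.4,20,0,0,-0.2182,0.5]],
])

```text
time_s: 29.55
ee_pos: [652.7, 56.7, 114.9]
ee_rot: [-180.0, 0.0, 0.1]
force: [0.8, 0.5, 0.3]
gripper_width: 45.7
```

```bash
python3 look.py 11 wrist scene; python3 - <<'E'
from h import *
f=load("wrist11.pkl");s=f["s"]
print(wproj(f,s["ee_pos"],s["ee_rot"],[654,55.2,48]))
c=load("scene11.pkl")["color"][130:330,240:500,::-1]
c2=f["color"][120:260,180:400,::-1]
cv2.imwrite("pics/c11.png",np.vstack([cv2.resize(c2,(440,280)),cv2.resize(c,(440,300))]))
E
```

```text
29.55 [652.7  56.7 114.9] [-1.7998e+02  5.0000e-02  7.0000e-02] [ 3.9 29.5 86.4  0.  64.1 93.9] 45.74357713732571 [0.8 0.5 0.3]
(np.float64(287.50456361621747), np.float64(220.04676740243463))
```

View pics/c11.png

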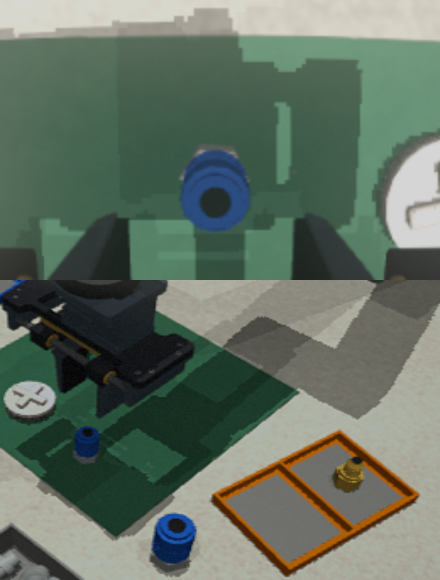

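Call:
servo_tool([
  [[0,0,25,0,0,0,0.5],[0,0,60,0,0,0,0.5],[0,0,85,0,0,0,0.5],[0,0,96,0,0,0,0.5],[0,0,99,0,0,0,0.5],[0,0,99,0,0,0,0.5],[0,0,99,0,0,0,0],[0,0,99,0,0,0,0],[0,0,99,0,0,0,0],[0,0,99,0,0,0,0],[0,0,99,0,0,0,0],[0,0,99,0,0,0,0]],
], squeeze=18)

```text
time_s: 30.85
ee_pos: [654.4, 55.3, 17.1]
ee_rot: [-180.0, -0.1, 0.0]
force: [-0.9, 0.1, 6.5]
gripper_width: 27.2
```

Call:
servo_tool([
  [[0,0,-12,0,0,0,0],[0,0,-40,0,0,0,0],[0,0,-80,0,0,0,0],[0,0,-110,0,0,0,0],[-4,-10,-119,0,0,0.01,0],[-14,-35,-119,0,0,0.04,0],[-27,-65,-119,0,0,0.07,0],[-39,-95,-119,0,0,0.1,0],[-51,-125,-119,0,0,0.13,0],[-64,-155,-119,0,0,0.16,0],[-75,-182,-119,0,0,0.19,0],[-82,-200,-119,0,0,0.21,0],[-85,-206,-119,0,0,0.2182,0],[-85.4,-207.8,-119,0,0,0.2182,0],[-85.4,-207.8,-119,0,0,0.2182,0],[-85.4,-207.8,-119,0,0,0.2182,0]],
])

```text
time_s: 32.45
ee_pos: [568.4, 262.3, 134.7]
ee_rot: [180.0, 0.0, -12.5]
force: [-0.0, -0.1, -1.2]
gripper_width: 26.8
```

```bash
python3 look.py 12 wrist
```

```text
32.45 [568.4 262.3 134.7] [ 1.7996e+02  1.0000e-02 -1.2550e+01] [ 23.7  26.1  89.3  -0.   64.6 126.3] 26.76889816600027 [-0.  -0.1 -1.2]
```

View pics/wrist12.png

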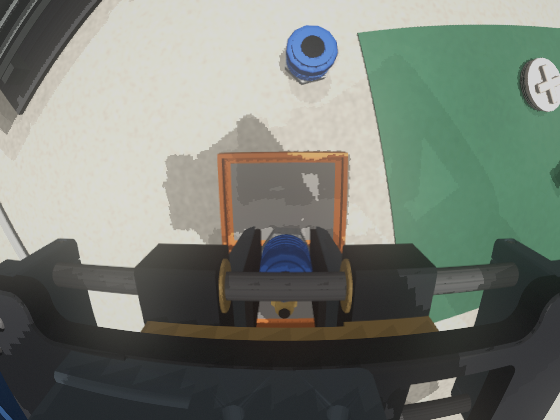

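Call:
servo_tool([
  [[0,0,25,0,0,0,0],[0,0,60,0,0,0,0],[0,0,92,0,0,0,0],[0,0,107,0,0,0,0],[0,0,113,0,0,0,0],[0,0,115,0,0,0,0],[0,0,116,0,0,0,0],[0,0,116.5,0,0,0,0],[0,0,116.5,0,0,0,0],[0,0,116.5,0,0,0,0],[0,0,116.5,0,0,0,0]],
])

```text
time_s: 33.6
ee_pos: [568.6, 263.4, 19.1]
ee_rot: [-180.0, -0.1, -12.5]
force: [0.6, 0.8, 1.5]
gripper_width: 26.5
```

Call:
servo_tool([
  [[0,0,0,0,0,0,0.4],[0,0,0,0,0,0,0.5],[0,0,0,0,0,0,0.55],[0,0,0,0,0,0,0.55],[0,0,-10,0,0,0,0.55],[0,0,-35,0,0,0,0.55],[0,0,-75,0,0,0,0.55],[0,0,-112,0,0,0,0.55],[-20,0,-180,0,0,0,0.55],[-60,0,-200,0,0,0,0.55],[-110,60,-200,0,0,0,0.55],[-150,110,-200,0,0,0,0.55],[-180,160,-200,0,0,0,0.55],[-180,200,-200,0,0,0,0.55],[-180,220,-200,0,0,0,0.55],[-180,220,-200,0,0,0,0.55],[-180,220,-200,0,0,0,0.55],[-180,220,-200,0,0,0,0.55]],
])

```text
time_s: 35.4
ee_pos: [345.9, 87.9, 219.1]
ee_rot: [-179.9, -0.1, -12.5]
force: [-0.1, 0.4, 0.5]
gripper_width: 50.4
```

```bash
python3 look.py 13 top scene wrist; python3 - <<'E'
from h import *
for n in ["top","scene"]:
    W=cloud(load(n+"13.pkl")); H=W[...,2]
    m=((H>22)&(H<90)&(W[...,0]>380)&(W[...,0]<680)&(abs(W[...,1])<360)).astype(np.uint8)
    k,l,st,c=cv2.connectedComponentsWithStats(m)
    for i in range(1,k):
        if st[i,4]<25: continue
        p=W[l==i]; top=p[:,2].max(); print(n,c[i].round(0),"max",top.round(1),"topc",p[p[:,2]>top-5].mean(0).round(1))
E
```

```text
35.4 [345.9  87.9 219.1] [-1.7992e+02 -1.1000e-01 -1.2520e+01] [ 12.4  -2.2 113.8   0.   68.3 114.9] 50.36639470521941 [-0.1  0.4  0.5]
top [196. 163.] max 68.2 topc [677.9 212.5  65.4]
top [315. 196.] max 29.8 topc [641.3 -50.3  26.7]
top [165. 211.] max 53.2 topc [566.  262.7  50.1]
top [426. 221.] max 59.1 topc [ 608.1 -288.3   56. ]
top [326. 247.] max 48.3 topc [531.4 -83.2  44.3]
top [148. 252.] max 52.3 topc [476.5 282.1  49.6]
top [428. 266.] max 72.6 topc [ 522.1 -297.6   69.4]
top [429. 312.] max 69.2 topc [ 431.3 -306.9   66. ]
scene [250. 103.] max 68.2 topc [ 434.8 -305.3   65.6]
scene [224. 119.] max 72.0 topc [ 525.2 -295.8   69.3]
scene [195. 140.] max 58.8 topc [ 612.4 -286.2   55.7]
scene [282. 169.] max 45.9 topc [538.  -85.   42.6]
scene [257. 206.] max 29.9 topc [644.8 -49.2  26.9]
scene [447. 257.] max 53.3 topc [479.3 284.1  50.4]
scene [410. 277.] max 53.5 topc [569.4 263.7  50.4]
```

View pics/scene13.png

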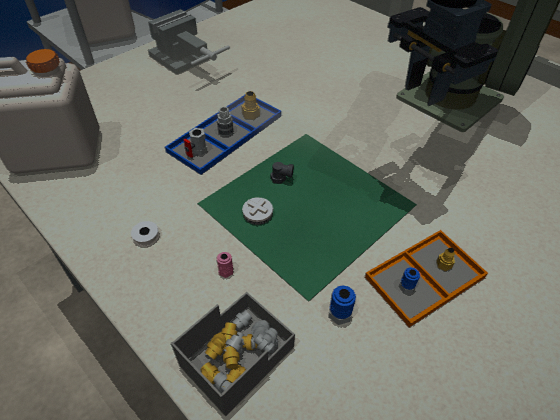

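View pics/top13.png

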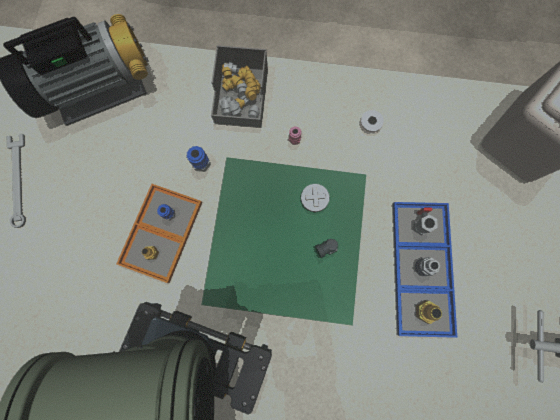

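All five fittings stand upright, each in its own bay, and the elbow and bung have not moved. The arm is clear of everything, so I'm handing in.

```bash
python3 -c "
from workcell import *
print(job_done())"
```

```text
the job is handed in; nothing more can be done
None
```

Both kits are made up and the job is handed in, at about 35 s of robot time.

- **Drum kit (blue tray):** the large brass hose tail is in the near bay, the steel quick coupling in the middle and the red-handled ball valve in the far bay.
- **Canister kit (orange tray):** the small brass hose tail is in the near bay. The small blue push-fit connector is in the far bay. I left the pink one and the larger blue one alone.

**Last checks:** in the final top and scene views every fitting stands upright in its own bay. The highest depth readings were 1–4 mm above each fitting's height plus the 4 mm tray floor, the same excess as before the moves. The fittings' positions agreed with the bay centres to about 5 mm; the valve was set 4 mm off-centre on purpose, for handle clearance. The elbow and bung are where they started to within about 2 mm, and the arm is clear of everything.

**Disagreements:** the top and scene cameras differ by 3–4 mm in x throughout, so I worked between them and the wrist camera. The valve's hexagon and its handle gave grip angles about 7° apart. I used a value between them, and the jaws closed to 32 mm, as expected. No check failed.

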